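# Start a wax injection at the control box

## Task

Start the bench wax injector at its grey control box: first press down the raised end of the rocker switch so that it tips fully over, then push the square key fully in (it stays down), and last press the round key fully down and keep it held down: the program finishes while still holding it. Do not press the long narrow bar key, and do not pick up or disturb the small wax pieces lying beside the box.

Things in the scene. Friction and masses are not known exactly. Their poses are not given: they have to be found in the camera images.
- control_box: Fixed grey box with a flat light grey deck, 190 x 190 mm, deck 58 mm above the bench; origin on the bench under its centre, z up. Four black controls stand on the deck in a square, each 40 mm off centre in box x and y; which is in which place varies. All have the box's orientation.
- rocker_high_end (a point): Point to press on the rocker: on top of its raised half, 20 mm from the pivot, moving with it. Rocker: V-shaped black paddle, 56 mm long (box x), 30 mm wide; pivot along box y, 68 mm above the bench. At first the half toward box +x slopes up, 10 mm at its end, the other half is level. Fully pressed, the +x half is level at 68 mm (this point sinks about 7 mm) and the other half stands up.
- rocker (a joint): Rocker angle, rad: near 0 = off (the box +x half raised), 0.36 = fully tipped over. Needs about 4 N at the point; stays where it is left.
- square_key_top (a point): Centre of the top of the square black key (28 x 28 mm, 16 mm above the deck, 74 mm above the bench when out). It moves with the key.
- square_key (a joint): Square key travel, m: near 0 = out, 0.007 = fully in. Needs about 4 N; it stays where it is pushed.
- round_key_top (a point): Centre of the top of the round black key (30 mm diameter, 16 mm above the deck, 74 mm above the bench when out). It moves with the key.
- round_key (a joint): Round key travel, m: 0 = out, 0.007 = fully down. A spring (about 1 N at first, 5 N fully down) pushes it back out when let go.
- bar_key_top (a point): Centre of the top of the long narrow black bar key (14 mm in box x by 48 mm in box y, 16 mm above the deck). Not to be pressed.
- bar_key (a joint): Bar key travel, m: 0 = out, 0.007 = fully down; springs back.
- bystander_fitting: Loose blue wax fitting, 56 x 56 x 21 mm, lying on the bench beside the box on its +y side; origin at the centre of its underside. Leave alone.
- bystander_rod: Loose orange wax rod, 12 x 89 x 11 mm, lying on the bench beside the box on its -y side; origin at the centre of its underside. Leave alone.
- bystander_lump: Loose orange wax lump, 42 x 40 x 31 mm, lying on the bench beside the box on its +y side, toward box -x from the fitting; origin at the centre of its underside. Leave alone.

How it is judged:
On the way, in this order (a step that is already met when the one before it is completed fails the run):
1. the rocker is tipped over (value of joint rocker above 0.29 rad), for 0.1 s.
2. the square key is in (value of joint square_key above 0.0055 m), for 0.1 s.
3. the round key is held down by the fingers (value of joint round_key above 0.005 m and contact force between the fingers and round_key above 1 N), for 0.3 s.
At the end, for the whole second after the job is handed in: The rocker is tipped over (beyond 0.29 of 0.36 rad), the square key is in (beyond 5.5 of 7 mm) and the fingers are holding the round key down (beyond 5 of 7 mm, with more than 1 N); the bar key is out (within 2 mm) and each loose wax piece is within 20 mm of where it lay (all of step 3 and value of joint rocker above 0.29 rad and value of joint square_key above 0.0055 m and value of joint bar_key below 0.002 m and distance of each of bystander_fitting, bystander_rod, bystander_lump from where it was at the start of the episode below 0.02 m); the arm keeps its last pose, push and grip.
It fails at once if the bar key is pressed (value of joint bar_key above 0.003 m).
It fails at once if the square key is pushed in before the rocker is tipped over (value of joint square_key above 0.0035 m and value of joint rocker below 0.25 rad).
It fails at once if the round key is pressed before the rocker is tipped over and the square key is in (value of joint round_key above 0.0035 m and (value of joint rocker below 0.25 rad or value of joint square_key below 0.005 m)).
It fails at once if a loose wax piece is disturbed or lifted (distance of any of bystander_fitting, bystander_rod, bystander_lump from where it was at the start of the episode above 0.025 m).
It also fails if it takes over 38 s, if anything falls off the work surface, if the arm or the gripper's body presses on something with over 40 N, if the wrist force passes 120 N, or if a joint passes its speed limit or range.

## Robot

A 6-joint arm with a two-finger parallel gripper is mounted at the origin on a cart in front of the work surface, level with it; the furniture and walls round the work are solid. World frame = base frame: x ahead of the robot, y to its left, z up, the work surface at z = 0. Lengths are in m, angles in rad, forces in N, time in s.
With the tool pointing down it reaches from about 0.4 to 0.925 m from the base axis. Payload 3.4 kg.
Tool frame: the origin (TCP) lies at the very end of the fingers, on their centre line; the grasp point (between the pads) lies 19 mm behind it; z points along the fingers, y is the direction in which the jaws open and shut (so a half turn about z gives the same grasp; the last joint's range is limited). The gripper opens to 85 mm and grips with 20 to 120 N. Pads are 22 mm wide; open, the fingers measure 114 mm over their backs; the gripper's body (76 mm by 85 mm) begins 54 mm behind the grasp point. The pads swing forward as they close: fully open they stand 13 mm farther back than shut.
Start: joints at [-1.349, 0.307, 1.506, -0, 1.328, -0.073], TCP at [0.168, -0.55, 0.202] pointing down, gripper open.
Joint ranges: [-3.12, 3.12], [-1.05, 2.28], [0.14, 2.33], [-1.42, 4.57], [0.1, 2.73], [-2.68, 2.68]. Speed limits (rad/s): [2.57, 2.57, 3.14, 3.14, 3.14, 3.14].

## Interface

Orientations are given as a rotation vector (axis times angle).
In Python, from cell import read_state, get_image, camera_params, hand_in, find_in, cut_out gives the robot as it stands.
- The arm moves only by the tool servo_tool, never from a script. Its argument "commands" is one flat list of numbers, 4 for each row, row after row: the shift along the tool's x, y, z in m, then the turn about the tool's z in rad. In form: [tx, ty, tz, roll, tx, ty, tz, roll, ...]. A call has 1 to 20 rows; each row is the pose to reach, as a shift and turn from the pose commanded when the call began, along the tool's axes at that moment; what a row does not reach only later rows make up. A row lasts 1/8 s, in which the tool goes at most 62.5 mm and 10.7 degrees, less where a joint would pass 70% of its speed; a pose out of reach is approached as far as the arm can. A call with a gripper value outside its range is refused whole. "fingers" is the closure, from 0 (fully open) to 1 (shut), set as the call begins (left out, the last holds). The fingers move at their own pace and stop on an object; "grip_force" is the grip in N (left out, the last holds). Time passes only in rows, so rows that repeat a pose let the fingers close. It gives the time, the measured TCP pose, the force and the opening at its end, in the units of the state.
- read_state(): the state, without advancing time (a new reading comes with each control period).
- get_image(name): name is "side" or "top" or "wrist"; returns (picture, depth): 384x512x3 uint8, red, green, blue; 384x512 float32, m along the optical axis (not along the pixel's ray), 0 where there is no reading.
- camera_params(name): a dict with "vfov" (degrees; the focal length in pixels is half the picture's height over the tangent of half this angle, whatever the lens; pixels are square), "cx", "cy" (the principal point, pixels), "camera_from_world" (4x4, takes a point from world to camera coordinates). Camera axes: x right, y up, looking along -z (the intrinsics and any distortion apply to the point x, -y, -z); pixel columns grow to the right and rows downward; lengths in m; the calibration is good to about 2 mm. A picture is of the moment at which its call begins: read the wrist's pose just before it. camera_params takes no time and is no camera call; for the wrist camera it gives the pose at the moment of the call.
- hand_in(): hands the job in, once; it reports no verdict.
Trained networks look in the newest picture that a camera, given by its name, has taken for a name from the list of things; names that differ only in an ending like _2 or _b are one class to them, and where a whole thing is asked for, a point or a joint stands for the part that bears it (a point fixed in the world has none). Each returns a list of dicts, best first, with "p" (0 to 1); they miss things now and then, are a little off and sometimes report something else, mostly with a low value. They report only what shows in the picture. A call takes as long as a camera call.
- find_in(camera, thing): "extent" ([left, top, right, bottom] as shares, 0 to 1, of the picture: columns of its width, rows of its height, round what is visible of it).
- cut_out(camera, thing): "pixels" (384x512 bool, what is visible of it) and "extent" ([left, top, right, bottom] as shares, 0 to 1, of the picture: columns of its width, rows of its height, round what is visible of it).
The state is a dict: "t": time; "joint_positions": joint angles; "joint_velocities": joint speeds; "effort": joint torques, N m; "ee_pos": TCP position; "tcp_rot": TCP orientation; "ft_force": force on the tool from outside, world axes, zero at the start; "torque": the same for the moment, N m; "grip_width": finger opening in m.
Only numpy, scipy, OpenCV 4.12 (cv2) and the standard library are available. Lean on these libraries where they do the work, as an engineer would, in place of code of your own. Each camera call takes 0.05 s, during which the arm holds its last target.

## Working session

There is one attempt and no reset: what is moved stays moved. The work goes in short steps, Python scripts to look and compute and a tool call to move; the robot and the scene stay as the last step left them, time stands still between calls to the robot, and variables do not carry over. Pictures are saved under pics/ and viewed, and the job is handed in when it is done.

Besides the shell and the picture viewer there is one more tool, called by a JSON object that holds its "name" and its "arguments", one argument or row to a line. servo_tool: Moves the arm, as the interface text tells. Its arguments: {"type":"object","properties":{"commands":{"type":"array","items":{"type":"number"}},"fingers":{"type":"number"},"grip_force":{"type":"number"}},"required":["commands"]}

```bash
mkdir -p pics
cat > h.py <<'E'
import numpy as np, cv2
from cell import *
def snap(n,f):
    p=camera_params(n); im,d=get_image(n); cv2.imwrite('pics/'+f,im[:,:,::-1]); return im,d,p
def world(p,d,u,v,z=None):
    f=192/np.tan(np.radians(p['vfov'])/2)
    M=np.linalg.inv(p['camera_from_world'])
    r=np.stack([(u-p['cx'])/f,-(v-p['cy'])/f,-np.ones_like(u)],-1)
    R=M[:3,:3];t=M[:3,3]
    if z is not None:
        w=r@R.T; return t+w*((z-t[2])/w[...,2])[...,None]
    return (r*d[...,None])@R.T+t
E
python3 - <<'E'
from h import *
for n in ['top','side']:
    im,d,p=snap(n,n+'1.png'); print(n,{k:(v if k!='camera_from_world' else np.round(v,3).tolist()) for k,v in p.items()})
    for th in ['control_box','rocker_high_end','square_key_top','round_key_top','bar_key_top']:
        for r in cut_out(n,th)[:2]:
            v,u=np.nonzero(r['pixels']); dd=d[v,u]; ok=dd>0
            w=world(p,dd[ok],u[ok].astype(float),v[ok].astype(float))
            print(th,round(r['p'],2),len(u),u.mean().round(1),v.mean().round(1),np.median(w,0).round(4),np.percentile(w[:,2],[5,95]).round(3))
s=read_state();print(s['t'],s['ee_pos'],s['tcp_rot'],s['ft_force'])
E
```

```text
top {'vfov': 42.80334234900114, 'cx': 261.6792883814307, 'cy': 190.89502713117076, 'camera_from_world': [[-0.031, -1.0, 0.006, 0.059], [0.998, -0.03, 0.053, -0.561], [-0.053, 0.007, 0.999, -1.13], [0.0, 0.0, 0.0, 1.0]]}
control_box 0.88 5681 289.2 186.8 [ 0.5678 -0.019   0.0565] [0.048 0.06 ]
rocker_high_end 0.59 351 310.6 202.2 [ 0.531  -0.0658  0.069 ] [0.064 0.076]
square_key_top 0.61 169 306.2 167.2 [ 0.609  -0.0583  0.0719] [0.065 0.075]
bar_key_top 0.72 141 270.3 171.7 [0.6009 0.0224 0.073 ] [0.068 0.077]
side {'vfov': 52.32373003262462, 'cx': 257.491262532879, 'cy': 193.73925082016433, 'camera_from_world': [[0.819, -0.573, 0.026, -0.472], [0.279, 0.437, 0.855, -0.243], [-0.501, -0.693, 0.518, -0.592], [0.0, 0.0, 0.0, 1.0]]}
control_box 0.72 5253 259.5 231.6 [ 0.5329 -0.0723  0.0578] [0.017 0.06 ]
rocker_high_end 0.78 359 258.0 227.8 [ 0.5288 -0.0708  0.0701] [0.064 0.077]
square_key_top 0.51 157 286.7 213.8 [ 0.6022 -0.065   0.0737] [0.065 0.076]
square_key_top 0.51 143 233.2 209.7 [0.5168 0.0068 0.0745] [0.065 0.076]
round_key_top 0.47 150 233.5 209.7 [0.5176 0.0068 0.0744] [0.064 0.076]
bar_key_top 0.63 186 192.1 212.7 [0.4706 0.1131 0.0218] [0.008 0.031]
0.6 [ 0.1675739  -0.55004873  0.2020227 ] [ 3.10727043e+00  4.62873589e-01 -2.40825768e-05] [0.29725265 0.19980297 0.046527  ]
```

Run:
```python
import cv2
a=cv2.imread('pics/top1.png')[110:270,200:380]; b=cv2.imread('pics/side1.png')[150:310,170:350]
cv2.imwrite('pics/crop1.png',cv2.resize(cv2.hconcat([a,b]),None,fx=2.2,fy=2.2,interpolation=cv2.INTER_CUBIC))
```

```text
(no output)
```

View pics/crop1.png

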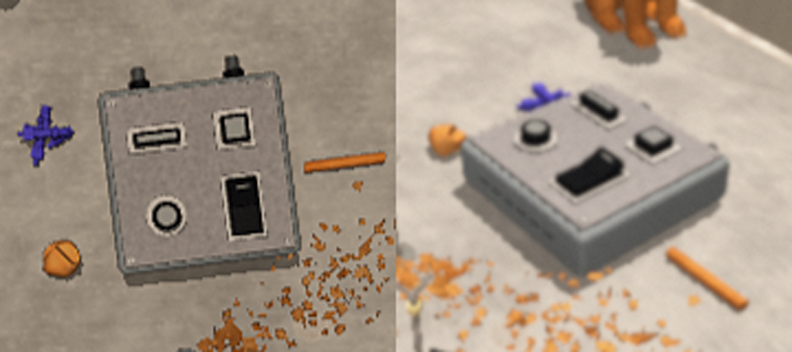

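View pics/top1.png

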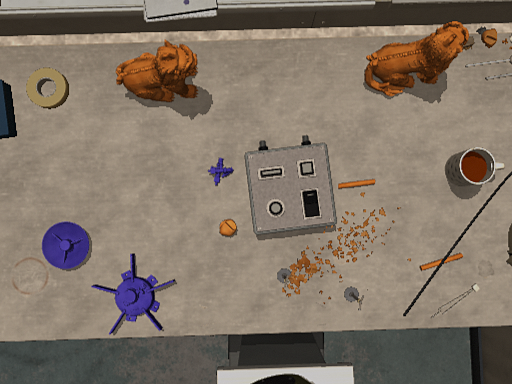

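Run:
```python
from h import *
im,d,p=snap('top','top2.png')
V,U=np.mgrid[0:384,0:512].astype(float)
W=world(p,d,U,V)
m=cut_out('top','control_box')[0]['pixels']|((W[...,2]>.045)&(W[...,0]>.44)&(W[...,0]<.68)&(abs(W[...,1]+.02)<.14)&(d>0))
Z=W[...,2]; 
mm=m&(Z>.045)&(Z<.066)
print('deck z',np.median(Z[mm]))
pts=world(p,d,U[mm],V[mm],.058)
r=cv2.minAreaRect((pts[:,:2]*1000).astype(np.float32)); print(r)
print(cv2.boxPoints(r))
g=im.max(2)
for n,u0,v0,h in [('bar',270,172,.074),('sq',306,168,.074),('round',275,207,.074),('rock',310,203,.069)]:
    k=((abs(U-u0)<16)&(abs(V-v0)<20)&(Z>.0655)&(Z<.085)&(d>0))
    w=W[k]; q=(w[:,:2]*1000).astype(np.float32)
    print(n,k.sum(),w.mean(0).round(4),np.median(w,0).round(4),cv2.minAreaRect(q))
```

```text
deck z 0.056970386758829816
((564.9306030273438, -21.748733520507812), (187.69400024414062, 187.7722625732422), 5.222408294677734)
[[ 462.92746    63.205517]
 [ 480.0189   -123.78728 ]
 [ 666.9337   -106.70299 ]
 [ 649.8423     80.28981 ]]
bar 139 [0.6015 0.021  0.0727] [0.6009 0.0222 0.073 ] ((603.4041137695312, 21.219036102294922), (18.389892578125, 47.087074279785156), 0.2565847337245941)
sq 162 [ 0.6086 -0.0584  0.0722] [ 0.609  -0.0583  0.0724] ((608.6328125, -57.61609649658203), (33.93041229248047, 29.199796676635742), 89.057373046875)
round 142 [0.5222 0.014  0.0732] [0.5223 0.0139 0.0733] ((522.5352783203125, 15.973523139953613), (30.989543914794922, 26.621013641357422), 88.26483917236328)
rock 311 [ 0.5314 -0.0656  0.0703] [ 0.5332 -0.0659  0.0696] ((530.2569580078125, -66.00015258789062), (57.561161041259766, 29.88381004333496), 5.956140518188477)
```

{"name": "servo_tool", "arguments": {
  "commands": [0.042,-0.03,0.0,0.02,0.084,-0.059,0.0,0.04,0.127,-0.089,0.0,0.06,0.169,-0.118,0.0,0.08,0.211,-0.148,0.01,0.1,0.253,-0.177,0.02,0.12,0.295,-0.207,0.03,0.14,0.338,-0.236,0.045,0.16,0.38,-0.266,0.06,0.18,0.422,-0.295,0.07,0.2,0.464,-0.325,0.08,0.205,0.506,-0.354,0.082,0.205,0.506,-0.354,0.082,0.205,0.506,-0.354,0.082,0.205],
  "fingers": 1,
  "grip_force": 40
}}

```text
t: 2.45
ee_pos: [0.548, -0.0639, 0.1198]
tcp_rot: [3.138, 0.144, -0.001]
ft_force: [0.8, 0.5, 0.2]
grip_width: -0.0005
```

Run:
```python
from h import *
im,d,p=snap('side','s2.png'); im2,d2,p2=snap('wrist','w2.png')
cv2.imwrite('pics/c2.png',cv2.hconcat([cv2.resize(im[120:300,150:390,::-1],(400,300)),cv2.resize(im2[:,:,::-1],(400,300))]))
V,U=np.mgrid[0:384,0:512].astype(float)
for th in ['rocker_high_end','square_key_top','round_key_top','bar_key_top']:
    for r in cut_out('wrist',th)[:1]:
        m=r['pixels']&(d2>0); w=world(p2,d2[m],U[m],V[m]); print(th,r['p'],m.sum(),w.mean(0).round(4),np.median(w,0).round(4))
        w=w[w[:,2]>.064]; print(cv2.minAreaRect((w[:,:2]*1000).astype(np.float32)))
```

```text
rocker_high_end 0.96 1247 [ 0.5423 -0.0638  0.0733] [ 0.5429 -0.0636  0.0735]
((538.1920776367188, -64.00581359863281), (40.099403381347656, 28.908443450927734), 6.456721305847168)
square_key_top 0.77 1249 [ 0.6084 -0.058   0.0745] [ 0.6085 -0.058   0.0746]
((608.1461791992188, -58.13395690917969), (27.558271408081055, 27.663999557495117), 4.457670211791992)
round_key_top 0.73 1004 [0.5228 0.0125 0.0742] [0.5231 0.0124 0.0753]
((521.0332641601562, 13.45450210571289), (30.032968521118164, 29.162099838256836), 47.12986373901367)
bar_key_top 0.59 1154 [0.6006 0.0194 0.0746] [0.6006 0.019  0.0753]
((600.4862670898438, 21.015094757080078), (16.139991760253906, 47.57777404785156), 5.271225452423096)
```

View pics/c2.png

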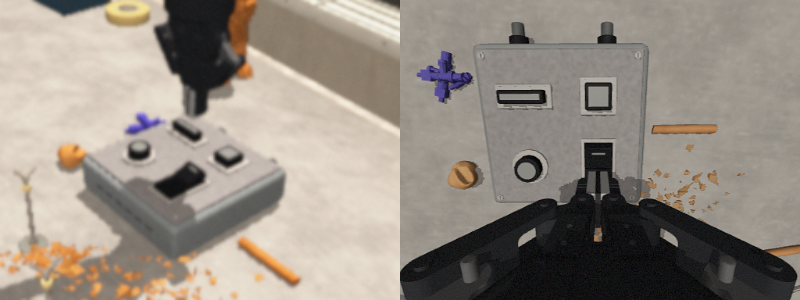

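The fingers are above the rocker's raised half, and the wrist view confirms the layout: bar upper left, square upper right, round lower left. Next I press the rocker.

{"name": "servo_tool", "arguments": {
  "commands": [0,0,0.02,0,0,0,0.036,0,0,0,0.041,0,0,0,0.044,0,0,0,0.047,0,0,0,0.049,0,0,0,0.051,0,0,0,0.051,0,0,0,0.051,0]
}}

```text
t: 3.88
ee_pos: [0.5485, -0.0639, 0.0691]
tcp_rot: [3.138, 0.143, 0.0]
ft_force: [-0.1, -0.7, 0.3]
grip_width: 0.0
```

{"name": "servo_tool", "arguments": {
  "commands": [0,0,0.001,0,0,0,0.002,0,0,0,0.002,0]
}}

```text
t: 4.25
ee_pos: [0.5483, -0.0639, 0.0669]
tcp_rot: [-3.138, -0.142, 0.0]
ft_force: [0.2, -0.1, -0.4]
grip_width: -0.0
```

```bash
cat > look.py <<'E'
import sys
from h import *
t=sys.argv[1]
print(read_state()['ft_force'].round(2),read_state()['ee_pos'].round(4))
im,d,p=snap('side','s%s.png'%t); im2,d2,p2=snap('wrist','w%s.png'%t)
cv2.imwrite('pics/c%s.png'%t,cv2.hconcat([cv2.resize(im[150:270,190:350,::-1],(400,300),interpolation=cv2.INTER_CUBIC),cv2.resize(im2[40:280,90:410,::-1],(400,300))]))
V,U=np.mgrid[0:384,0:512].astype(float)
c=np.array([.565,-.0217]);X=np.array([.996,.091]);Y=np.array([-.091,.996])
for n,D,P in [('side',d,p),('wrist',d2,p2)]:
    W=world(P,D,U,V); b=np.stack([(W[...,:2]-c)@X,(W[...,:2]-c)@Y],-1)*1000
    ok=(D>0)&(W[...,2]<.1)
    k=ok&(abs(b[...,0])<90)&(abs(b[...,1])<90)&(abs(abs(b[...,0])-40)>30)
    print(n,'deck',np.median(W[k][:,2]).round(4),end=' ')
    for nm,x,y,hx,hy in [('sq',40,-40,8,8),('rnd',-40,40,8,8),('bar',40,40,4,15),('rk+24',-16,-40,3,9),('rk+12',-28,-40,3,9),('rk-12',-52,-40,3,9),('rk-24',-64,-40,3,9)]:
        k=ok&(abs(b[...,0]-x)<hx)&(abs(b[...,1]-y)<hy)
        print(nm,k.sum(),np.median(W[k][:,2]).round(4) if k.any() else None,end='; ')
    print()
E
python3 look.py 3
```

```text
[ 0.18 -0.14 -0.42] [ 0.5483 -0.0639  0.0669]
side deck 0.0591 sq 31 0.0747; rnd 30 0.0756; bar 1 0.0749; rk+24 16 0.0776; rk+12 21 0.0742; rk-12 17 0.0692; rk-24 15 0.0702; 
wrist deck 0.0594 sq 725 0.0748; rnd 504 0.0758; bar 694 0.0756; rk+24 266 0.0773; rk+12 3 0.0745; rk-12 0 None; rk-24 0 None;
```

View pics/c3.png

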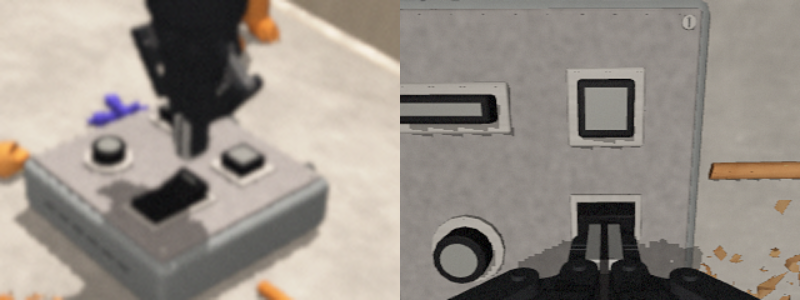

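Run:
```python
from h import *
im,d,p=snap('side','s4.png')
V,U=np.mgrid[0:384,0:512].astype(float)
W=world(p,d,U,V)
for v in range(196,224,2):
    print(v,[tuple((W[v,u]*1000).astype(int)) for u in range(258,276,3)])
q=p['camera_from_world']@np.array([.5483,-.0639,.0669,1]); f=192/np.tan(np.radians(p['vfov'])/2)
print(p['cx']+f*q[0]/-q[2],p['cy']-f*q[1]/-q[2])
```

```text
196 [(np.int64(592), np.int64(24), np.int64(73)), (np.int64(537), np.int64(-61), np.int64(135)), (np.int64(535), np.int64(-74), np.int64(143)), (np.int64(539), np.int64(-78), np.int64(144)), (np.int64(537), np.int64(-90), np.int64(150)), (np.int64(539), np.int64(-96), np.int64(153))]
198 [(np.int64(592), np.int64(23), np.int64(68)), (np.int64(536), np.int64(-62), np.int64(132)), (np.int64(536), np.int64(-73), np.int64(138)), (np.int64(538), np.int64(-78), np.int64(139)), (np.int64(536), np.int64(-90), np.int64(146)), (np.int64(538), np.int64(-97), np.int64(149))]
200 [(np.int64(592), np.int64(23), np.int64(63)), (np.int64(537), np.int64(-62), np.int64(127)), (np.int64(538), np.int64(-70), np.int64(131)), (np.int64(542), np.int64(-74), np.int64(132)), (np.int64(548), np.int64(-76), np.int64(131)), (np.int64(556), np.int64(-75), np.int64(128))]
202 [(np.int64(588), np.int64(17), np.int64(62)), (np.int64(536), np.int64(-63), np.int64(123)), (np.int64(538), np.int64(-70), np.int64(126)), (np.int64(541), np.int64(-76), np.int64(128)), (np.int64(548), np.int64(-76), np.int64(126)), (np.int
[... 2198 characters left out ...]
nt64(60)), (np.int64(577), np.int64(-42), np.int64(58)), (np.int64(581), np.int64(-47), np.int64(60))]
220 [(np.int64(538), np.int64(-52), np.int64(74)), (np.int64(543), np.int64(-56), np.int64(74)), (np.int64(546), np.int64(-62), np.int64(76)), (np.int64(552), np.int64(-65), np.int64(76)), (np.int64(572), np.int64(-49), np.int64(59)), (np.int64(577), np.int64(-52), np.int64(59))]
222 [(np.int64(535), np.int64(-56), np.int64(72)), (np.int64(540), np.int64(-61), np.int64(73)), (np.int64(545), np.int64(-64), np.int64(73)), (np.int64(548), np.int64(-70), np.int64(76)), (np.int64(552), np.int64(-74), np.int64(76)), (np.int64(573), np.int64(-57), np.int64(58))]
264.9573526070272 224.1596622020756
```

The side depth image puts the real fingertips at about z=0.097, roughly 30 mm above the reported TCP. The rocker hasn't moved, so I'll go down further and watch the force.

{"name": "servo_tool", "arguments": {
  "commands": [0,0,0.005,0,0,0,0.01,0,0,0,0.013,0,0,0,0.016,0,0,0,0.016,0]
}}

```text
t: 5.03
ee_pos: [0.5482, -0.0639, 0.0507]
tcp_rot: [-3.138, -0.143, 0.001]
ft_force: [-0.7, 0.1, -0.3]
grip_width: 0.0002
```

```bash
python3 look.py 5
```

```text
[-0.71  0.06 -0.27] [ 0.5482 -0.0639  0.0507]
side deck 0.0591 sq 34 0.0746; rnd 30 0.0756; bar 0 None; rk+24 6 0.0781; rk+12 43 0.0828; rk-12 19 0.0697; rk-24 15 0.07; 
wrist deck 0.0594 sq 877 0.0748; rnd 600 0.0758; bar 827 0.0756; rk+24 130 0.0785; rk+12 0 None; rk-12 0 None; rk-24 0 None;
```

View pics/c5.png

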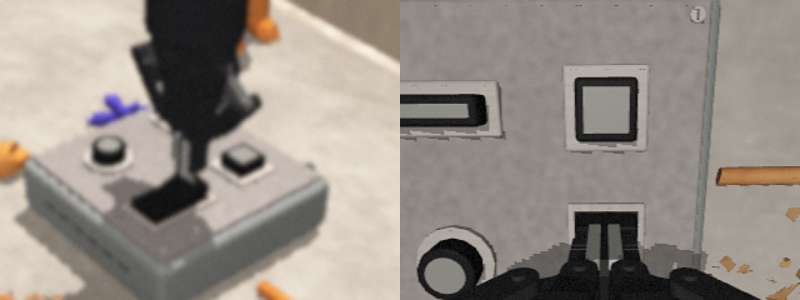

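{"name": "servo_tool", "arguments": {
  "commands": [0,0,0.002,0,0,0,0.004,0,0,0,0.006,0,0,0,0.008,0,0,0,0.01,0,0,0,0.01,0]
}}

```text
t: 5.88
ee_pos: [0.5489, -0.0641, 0.041]
tcp_rot: [3.138, 0.143, 0.001]
ft_force: [1.1, 0.4, 2.3]
grip_width: -0.0003
```

Contact has begun (2.3 N).

{"name": "servo_tool", "arguments": {
  "commands": [0,0,0.001,0,0,0,0.002,0,0,0,0.003,0,0,0,0.004,0,0,0,0.004,0]
}}

```text
t: 6.5
ee_pos: [0.5487, -0.0641, 0.0385]
tcp_rot: [3.138, 0.143, 0.002]
ft_force: [-0.4, -0.4, 12.8]
grip_width: -0.0003
```

```bash
python3 look.py 6
```

```text
[-0.44 -0.44 12.79] [ 0.5487 -0.0641  0.0385]
side deck 0.0592 sq 33 0.0748; rnd 30 0.0753; bar 0 None; rk+24 4 0.0693; rk+12 56 0.0807; rk-12 11 0.0737; rk-24 13 0.0781; 
wrist deck 0.0594 sq 1050 0.0748; rnd 650 0.0758; bar 1030 0.0757; rk+24 142 0.0838; rk+12 0 None; rk-12 8 0.0751; rk-24 47 0.0777;
```

View pics/c6.png

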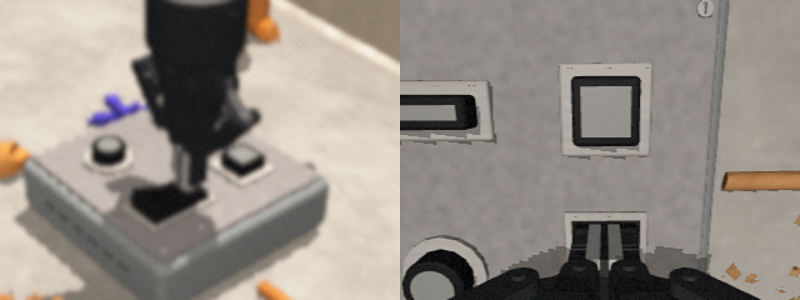

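The rocker is tipped: the far half now stands at 78 mm, with 12.8 N against the stop. Next I lift, shift 60 mm along box x to the square key, and approach.

{"name": "servo_tool", "arguments": {
  "commands": [0,0,-0.015,0,0,0,-0.035,0,0.02,0,-0.035,0,0.04,0,-0.035,0,0.06,0,-0.035,0,0.06,0,-0.025,0,0.06,0,-0.015,0,0.06,0,-0.015,0]
}}

```text
t: 7.6
ee_pos: [0.6053, -0.0582, 0.0502]
tcp_rot: [-3.137, -0.142, 0.008]
ft_force: [-0.5, -0.3, -0.8]
grip_width: -0.0002
```

```bash
python3 look.py 7
```

```text
[-0.47 -0.26 -0.78] [ 0.6053 -0.0582  0.0502]
side deck 0.0591 sq 27 0.0748; rnd 30 0.0757; bar 22 0.0753; rk+24 12 0.0694; rk+12 14 0.0689; rk-12 13 0.0734; rk-24 17 0.0776; 
wrist deck 0.0592 sq 191 0.0749; rnd 0 None; bar 630 0.0756; rk+24 90 0.0692; rk+12 0 None; rk-12 0 None; rk-24 0 None;
```

View pics/c7.png

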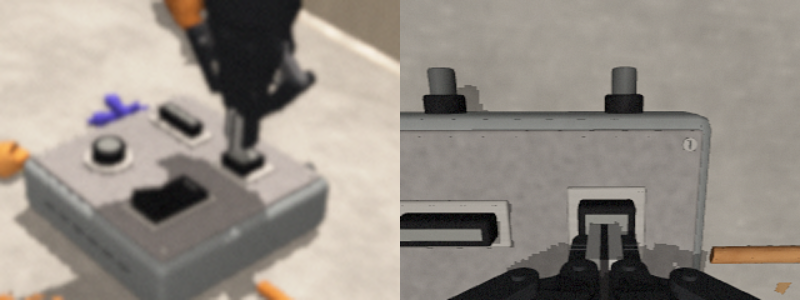

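{"name": "servo_tool", "arguments": {
  "commands": [0.001,0,0.003,0,0.002,0,0.006,0,0.002,0,0.009,0,0.002,0,0.011,0,0.002,0,0.013,0,0.002,0,0.014,0,0.002,0,0.014,0]
}}

```text
t: 8.57
ee_pos: [0.6105, -0.0583, 0.0381]
tcp_rot: [3.138, 0.143, 0.001]
ft_force: [-0.1, -0.1, 2.7]
grip_width: 0.0001
```

```bash
python3 look.py 8
```

```text
[-0.07 -0.06  2.74] [ 0.6105 -0.0583  0.0381]
side deck 0.0592 sq 31 0.0768; rnd 31 0.0756; bar 23 0.076; rk+24 13 0.0696; rk+12 17 0.0695; rk-12 11 0.0737; rk-24 15 0.0777; 
wrist deck 0.0592 sq 7 0.0684; rnd 0 None; bar 702 0.0757; rk+24 3 0.0627; rk+12 0 None; rk-12 0 None; rk-24 0 None;
```

View pics/c8.png

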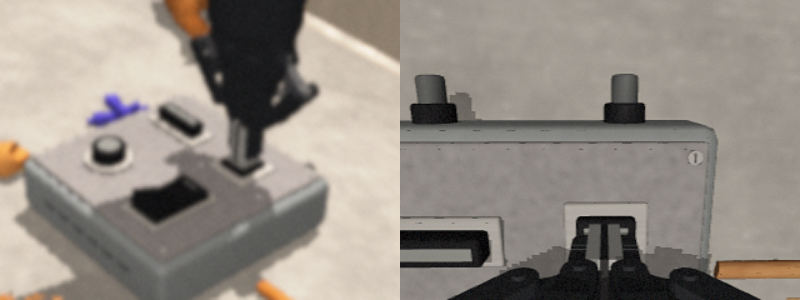

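Square key is nearly in. I'll push until the force shows the stop.

{"name": "servo_tool", "arguments": {
  "commands": [0,0,0.001,0,0,0,0.002,0,0,0,0.003,0,0,0,0.003,0]
}}

```text
t: 9.18
ee_pos: [0.6106, -0.0584, 0.0376]
tcp_rot: [3.138, 0.143, 0.003]
ft_force: [-3.9, 0.7, 18.4]
grip_width: 0.0
```

{"name": "servo_tool", "arguments": {
  "commands": [0,0,-0.015,0,0,0,-0.035,0,-0.02,-0.02,-0.035,0,-0.041,-0.04,-0.035,0,-0.061,-0.06,-0.035,0,-0.082,-0.08,-0.035,0,-0.082,-0.08,-0.028,0,-0.082,-0.08,-0.02,0,-0.082,-0.08,-0.02,0,-0.082,-0.08,-0.02,0]
}}

```text
t: 10.42
ee_pos: [0.522, 0.0134, 0.0547]
tcp_rot: [3.138, 0.141, 0.0]
ft_force: [-0.5, 0.3, -0.1]
grip_width: 0.0003
```

```bash
python3 look.py 9
```

```text
[-0.53  0.33 -0.09] [0.522  0.0134 0.0547]
side deck 0.0591 sq 33 0.0688; rnd 38 0.0758; bar 25 0.0755; rk+24 15 0.0692; rk+12 12 0.0687; rk-12 14 0.0733; rk-24 18 0.0774; 
wrist deck 0.0593 sq 842 0.0686; rnd 116 0.0758; bar 887 0.0757; rk+24 279 0.0693; rk+12 259 0.0694; rk-12 285 0.0736; rk-24 274 0.0782;
```

View pics/c9.png

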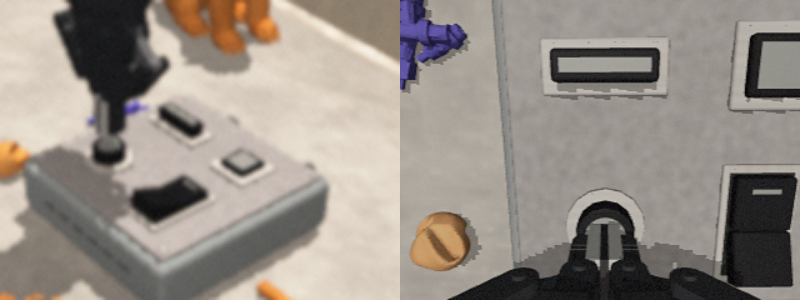

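The square key stayed in, at 9.3 mm above the deck (about 6.5 mm of travel). The rocker is tipped and the bar key is out. Now I press the round key.

{"name": "servo_tool", "arguments": {
  "commands": [0,0,0.004,0,0,0,0.008,0,0,0,0.011,0,0,0,0.014,0,0,0,0.016,0,0,0,0.018,0,0,0,0.019,0,0,0,0.019,0,0,0,0.019,0]
}}

```text
t: 11.65
ee_pos: [0.5212, 0.0139, 0.0375]
tcp_rot: [3.138, 0.143, 0.001]
ft_force: [-5.2, -0.1, 15.1]
grip_width: 0.0003
```

{"name": "servo_tool", "arguments": {
  "commands": [0,0,0.0005,0,0,0,0.0005,0,0,0,0.0005,0,0,0,0.0005,0]
}}

```text
t: 12.15
ee_pos: [0.5212, 0.014, 0.0375]
tcp_rot: [3.138, 0.143, 0.002]
ft_force: [-5.1, 0.8, 18.2]
grip_width: 0.0001
```

```bash
python3 look.py 10
```

```text
[-5.09  0.76 18.21] [0.5212 0.014  0.0375]
side deck 0.0592 sq 32 0.0688; rnd 12 0.0732; bar 23 0.0756; rk+24 16 0.0696; rk+12 14 0.069; rk-12 10 0.0733; rk-24 16 0.0773; 
wrist deck 0.0594 sq 1077 0.0687; rnd 89 0.0838; bar 1132 0.0757; rk+24 346 0.0693; rk+12 318 0.0693; rk-12 354 0.0737; rk-24 304 0.078;
```

View pics/c10.png

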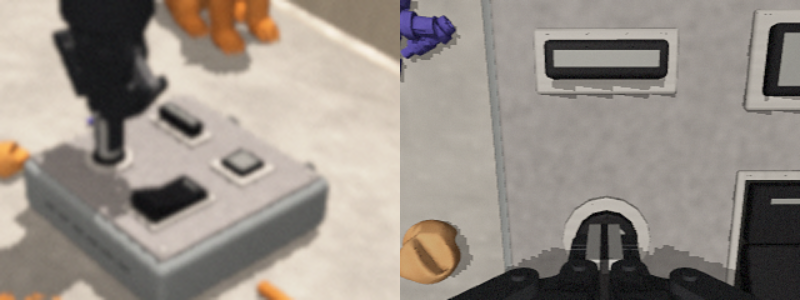

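The round key is held at its stop with about 18 N and the other controls are in their required states, so I'm handing in.

```bash
python3 -c "
from cell import *
print(hand_in())"
```

```text
the job is handed in; nothing more can be done
None
```

I tipped the rocker, pushed in the square key, then pressed the round key and handed in at about 12 s with it still held down. The hand-in gives no verdict.

**Last checks:**
- **Rocker:** tipped over. Its +x half measures level at 69 mm and the far half stands at about 78 mm.
- **Square key:** in, staying about 6.2–6.7 mm down (5.5 mm needed). It took 18 N against its stop.
- **Round key:** held at about 18 N. The TCP stopped at the same height as for the pressed square key, so it is at its stop. The fingers hide the key top, so I couldn't measure its travel by camera.
- **Bar key:** out; its height did not change.
- **Wax pieces:** not measured at the end. The fitting and lump look untouched in the last picture. The rod was last in view during the square key press and looked undisturbed.

**One disagreement:** the shut fingertips were about 30 mm above the reported TCP height. The first press on the rocker therefore stopped short in the air without touching anything. I found the offset in the side camera's depth image and judged the presses by force from then on.

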